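# Free the second warming ring and slide the milk pot across to it

### The job

The wooden serving board lies over one of the two white rings of the black warming plate: take it off and lean it lengthwise against the upright tiled panel, broad side to the tiles and its foot on the counter between the stop strip and the panel. Move the steel pot from its ring to the ring that was covered, centred inside the mark, by sliding it on the plate under the carrying bar, without ever lifting or tipping it (let go and take it again on the far side of the bar). Leave everything else on the counter where it stands.

Things in the scene. Friction and masses are not known exactly. Their poses are not given: they have to be found in the camera images.
- plate: Fixed black warming plate, 200 (x) by 460 (y), 12 thick; origin: centre of its underside on the counter, z up. A flat steel carrying bar crosses its middle along x at y = 0: 36 wide, from 85 to 99 above the counter, on posts 14 across at x = +89 and -89. The pot passes under it between the posts, a gripper does not. Either ring may be the covered one
- ring_a (a point): Centre of one thin white ring mark, on the plate's upper face (12 above the counter), at y = +125 in the plate's frame; mark 124 inside diameter, 130 outside
- ring_b (a point): Centre of the other ring mark, the same, at y = -125 in the plate's frame
- pot: Open steel pot, foot 100 across, rim 104, 58 high, 0.35 to 0.7 kg, on one ring. Origin: centre of its underside, z up. Two flat black stub handles along its +y and -y (within 0.25 rad of the plate's y): 22 wide (x), 12 thick, 50 to 99 from the axis, mid-height 42 above the underside, free below; pinch from above across the 22, about 80 from the axis
- board: Plain wooden serving board, 240 long (x) by 60 wide (y) by 18 thick, 0.13 to 0.2 kg, flat on the plate over the other ring, long way within 0.2 rad of the plate's x. Origin: centre of its underside, z up while it lies. Can be gripped across its 60 mm width
- board_end1 (a point): Middle of the board's +x end face
- board_end2 (a point): Middle of the board's -x end face
- rest: Board rest fixed to the counter: tiled panel 200 wide (y), 246 high, 16 thick. Origin on the counter under the middle of its tiled face, the plane x = 0, which faces its own -x, towards the robot; z up. A parallel stop strip 160 long, 12 high lies from x = -177 to -165: the board's foot goes between x = -165 and 0. Two strips 4 high run along x at y = +95 and -95
- dosing_cup: Bystander, to be left alone: aluminium dosing cup with a round black dial, 82 across, 92 high; origin at the centre of its underside
- jug: Bystander, to be left alone: steel milk jug, 80 across, 95 high; origin at the centre of its underside
- espresso_cup: Bystander, to be left alone: small white cup, 62 across, 55 high; origin at the centre of its underside
- tamper: Bystander, to be left alone: steel tamper standing on its 58 wide foot, 82 high; origin at the centre of its underside
- bean_jar: Bystander, to be left alone: amber glass jar with steel lid, 84 across, 85 high; origin at the centre of its underside
- spoon: Bystander, to be left alone: steel spoon lying flat, 150 long; origin at the centre of its underside
- cappuccino_cup: Bystander, to be left alone: white cup, 84 across, 62 high; origin at the centre of its underside
Mind the look-alikes: they are no part of the job. Of the things shaped like the board, the wooden one is meant.

How it is judged:
By the outcome, as a careful person would: the job done as asked, in the order asked, and still so for the second after the job is handed in, with the robot touching nothing.
It also fails if it takes over 61 s, if anything falls off the work surface, if the arm or the gripper's body presses on something with over 40 N, if the wrist force passes 120 N, or if a joint passes its speed limit or range.

### The arm

A 7-joint arm with a two-finger parallel gripper is mounted at the origin on the work surface. World frame = base frame: x ahead of the robot, y to its left, z up, the work surface at z = 0. Lengths are in m, angles in rad, forces in N, time in s.
With the tool pointing down it reaches from about 0.35 to 0.9 m from the base axis. Payload 7.2 kg.
Tool frame: the origin (TCP) lies at the very end of the fingers, on their centre line; the grasp point (between the pads) lies 19 mm behind it (grasp_offset is the distance from the TCP to the grasp point, in m); z points along the fingers, y is the line along which they close (so a half turn about z gives the same grasp; the last joint's range is limited). The gripper opens to 85 mm and grips with 20 to 120 N. Pads are 22 mm wide; open, the fingers measure 114 mm over their backs; the gripper's body (76 mm by 85 mm) begins 54 mm behind the grasp point. The pads swing forward as they close: fully open they stand 13 mm farther back than shut.
Start: joints at [1.234, 0.411, -0.013, 1.596, 0.006, 1.134, -0.082], TCP at [0.166, -0.603, 0.231] pointing down, gripper open.
Joint ranges: [-2.95, 2.95], [-0.29, 1.99], [-1.47, 1.44], [0.14, 2.54], [-1.03, 4.17], [0.13, 1.85], [-2.86, 2.86]. Speed limits (rad/s): [2.39, 2.39, 3.01, 3.01, 3.14, 3.14, 3.14].

### API

Orientations are given as [roll, pitch, yaw] about the fixed x, y, z axes, in that order (R = Rz(yaw) Ry(pitch) Rx(roll)).
In Python, from station import * gives the robot as it stands. The module is installed in compiled form; this text tells all that it offers.
- The arm moves only by the shell command python3 -m jog 'ROWS'. ROWS is a JSON object of lists of equal length, an entry for each row: "translation": the shift along the tool's x, y, z scaled (see below), a list of three; "twist": the turn, a rotation vector about the tool's x, y, z scaled (see below), a list of three; "claw": the opening, from 0 (shut) to 1 (fully open). A call has 1 to 20 rows; each row shifts and turns the commanded pose from where the row before left it, along the tool's axes as they then stand; what a row does not reach is not made up. The controller multiplies each number of a shift by 0.04 m and each number of a turn by pi/2 rad. A row lasts 1/8 s, in which the tool goes at most 62.5 mm and 10.7 degrees, less where a joint would pass 70% of its speed; a pose out of reach is approached as far as the arm can. A call with a number of a shift or a turn outside -1 to 1 is refused whole. A call with a gripper value outside its range is refused whole. The fingers move at their own pace and stop on an object; the grip force is fixed at half the most. Time passes only in rows, so rows that do not move let the fingers close. It gives the time, the measured TCP pose, the force, the opening and the grip force at its end, in the units of the state.
- get_obs(): the state, without advancing time (a new reading comes with each control period).
- get_image(name): name is "scene" or "side" or "wrist"; returns (picture, depth): 420x560x3 uint8, red, green, blue; 420x560 float32, m along the optical axis (not along the pixel's ray), 0 where there is no reading.
- camera_model(name): a dict with "mtx" (3x3 intrinsics, pixels), "R" (3x3) and "t" (3): a world point X has camera coordinates R X + t; the wrist camera has in their place "hand_eye" (4x4, takes a point from camera to tool coordinates, whose origin is the TCP and whose axes are the flange's). Camera axes: x right, y down, z forward; pixel columns grow to the right and rows downward; lengths in m; the calibration is good to about 2 mm. A picture is of the moment at which its call begins: read the wrist's pose just before it. camera_model takes no time and is no camera call.
- hand_in(): hands the job in; it is judged then, once.
The state is a dict: "clock": time; "joints": joint angles; "qvel": joint speeds; "joint_efforts": joint torques, N m; "tool_pos": TCP position; "tcp_rot": TCP orientation; "ft_force": force on the tool from outside, world axes, zero at the start; "moment": the same for the moment, N m; "opening": finger opening in m; "grip_force": force on a finger pad.
Only numpy, scipy, OpenCV 4.12 (cv2) and the standard library are available. Lean on these libraries where they do the work, as an engineer would, in place of code of your own. Each camera call takes 0.05 s, during which the arm holds its last target. There are 200 camera calls.

## Working session

There is one attempt and no reset: what is moved stays moved. The work goes in short steps, Python scripts to look and compute and a shell command to move; the robot and the scene stay as the last step left them, time stands still between calls to the robot, and variables do not carry over. Pictures are saved under pics/ and viewed, at most 10 in all, crops included, and the job is handed in when it is done.

```bash
mkdir -p pics; python3 - <<'E'
from station import *
import cv2,numpy as np
o=get_obs();print(o)
for n in("scene","side"):
    p,d=get_image(n);cv2.imwrite(f"pics/{n}0.png",p[:,:,::-1]);np.savez(f"{n}0.npz",p=p,d=d)
    c=camera_model(n);print(n,c['mtx'].tolist(),np.round(-c['R'].T@c['t'],3),np.round(c['R'],3).tolist())
print(camera_model("wrist"))
E
```

```text
{'clock': 0.0, 'joints': array([ 1.23379755,  0.41192006, -0.01270097,  1.597055  ,  0.00559283,
        1.13427415, -0.08222697]), 'qvel': array([ 8.87484690e-05, -1.24637571e-03,  9.80570703e-04, -1.05810564e-03,
       -4.27183410e-05, -1.76698489e-03,  7.65382375e-05]), 'joint_efforts': array([ 1.06754567e-04, -6.00628066e+01,  6.82110563e-01, -2.99407893e+01,
        1.37905777e-02,  1.05998316e-02, -1.81778518e-05]), 'tool_pos': array([ 0.16580817, -0.60209264,  0.23043607]), 'tcp_rot': array([-3.13997554e+00,  1.12766008e-04,  2.68783425e-01]), 'ft_force': array([-0.60530364,  0.74535009,  0.68283099]), 'moment': array([-0.0060748 ,  0.03457748, -0.03217984]), 'grip_force': 0.0, 'opening': 0.08563508082431981}
scene [[383.2476201547865, 0.0, 280.6548727319227], [0.0, 383.2476201547865, 209.90910925288014], [0.0, 0.0, 1.0]] [ 1.086 -0.724  0.758] [[0.76, 0.65, 0.017], [0.425, -0.477, -0.769], [-0.492, 0.592, -0.639]]
side [[484.91873881022053, 0.0, 278.64845069344113], [0.0, 484.91873881022053, 199.49894752622868], [0.0, 0.0, 1.0]] [0.123 0.871 0.963] [[-0.924, -0.382, -0.011], [-0.251, 0.629, -0.736], [0.288, -0.678, -0.677]]
{'mtx': array([[359.65247781,   0.        , 280.15921122],
       [  0.        , 359.65247781, 205.60917708],
       [  0.        ,   0.        ,   1.        ]]), 'hand_eye': array([[-1.32576884e-04, -9.65721824e-01, -2.59579160e-01,
         6.53555507e-02],
       [ 9.99999773e-01,  4.35253764e-05, -6.72666712e-04,
         3.67038371e-04],
       [ 6.60907205e-04, -2.59579190e-01,  9.65721599e-01,
        -1.42496007e-01],
       [ 0.00000000e+00,  0.00000000e+00,  0.00000000e+00,
         1.00000000e+00]])}
```

View pics/scene0.png

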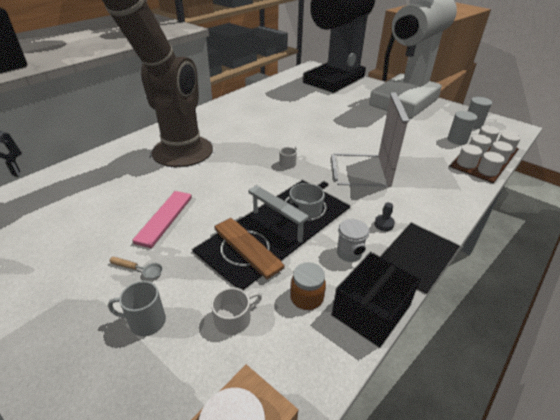

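View pics/side0.png

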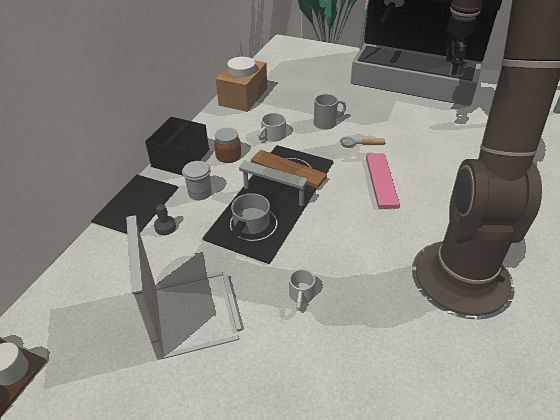

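Scene view: the wooden board is at (248,247), lying on the plate over the near ring. The pot is at (307,200) on the far ring and the bar at (278,204). The tiled panel is at (393,140). Two things are board-shaped: the wooden one (248,247) and the pink one (163,218). The wooden one on the plate fits the description, and I'll confirm it in a crop.

```bash
cat > h.py <<'E'
from station import *
import cv2,numpy as np
def cloud(n,d,T=None):
    c=camera_model(n);K=c['mtx'];v,u=np.mgrid[:d.shape[0],:d.shape[1]]
    P=np.stack([(u-K[0,2])/K[0,0]*d,(v-K[1,2])/K[1,1]*d,d],-1)
    W=(P-c['t'])@c['R']
    W[d<=0]=np.nan
    return W
def ray(n,uv,z):
    c=camera_model(n);r=c['R'].T@np.linalg.solve(c['mtx'],[uv[0],uv[1],1]);o=-c['R'].T@c['t']
    return o+r*(z-o[2])/r[2]
def big(m):
    k,l,s,_=cv2.connectedComponentsWithStats(m.astype(np.uint8));i=1+np.argmax(s[1:,4]);return l==i
def circ(xy):
    A=np.c_[2*xy,np.ones(len(xy))];s=np.linalg.lstsq(A,(xy**2).sum(1),rcond=None)[0];return s[:2],np.sqrt(s[2]+s[:2]@s[:2])
E
python3 - <<'E'
from h import *
for n in("scene","side"):
    f=np.load(n+"0.npz");p,d=f['p'],f['d'];W=cloud(n,d);x,y,z=W[...,0],W[...,1],W[...,2]
    hsv=cv2.cvtColor(p,cv2.COLOR_RGB2HSV);H,S,V=[hsv[...,i].astype(int) for i in range(3)]
    print(n,"counter z",np.nanmedian(z[(V>140)&(S<30)&(abs(z)<.02)]))
    win=(x>.3)&(x<1)&(y>-.5)&(y<.4)
    b=big((H<20)&(S>110)&(z>.018)&(z<.045)&win)
    ms=cv2.erode(b.astype(np.uint8),np.ones((1,1)))>0
    t=ms&(z>.025); r=cv2.minAreaRect(np.float32(np.c_[x[t],y[t]]*1000));print("board",t.sum(),r,cv2.boxPoints(r).round().tolist(),"z",np.median(z[t]))
    # contour corners by ray
    cn=max(cv2.findContours(b.astype(np.uint8),0,1)[0],key=cv2.contourArea);print(" cont",cv2.approxPolyDP(cn,4,True)[:,0].tolist())
    pl=big((V<60)&(z>.004)&(z<.02)&win);ys=cv2.minAreaRect(np.float32(np.c_[x[pl],y[pl]]*1000));print("plate",pl.sum(),ys,cv2.boxPoints(ys).round().tolist(),np.median(z[pl]))
    bar=big((abs(z-.099)<.006)&win&(S<60)&(x<.75));r=cv2.minAreaRect(np.float32(np.c_[x[bar],y[bar]]*1000));print("bar",bar.sum(),r,np.median(z[bar]))
    hh=(z>.14)&(z<.26)&(x>.5)&(x<1)&(y>-.1)&(y<.6)
    hh=big(hh);q=W[hh];print("panel",hh.sum(),np.nanmin(q,0),np.nanmax(q,0))
    np.save(n+"W.npy",W)
p=np.load("scene0.npz")['p'];cr=cv2.resize(p[150:300,120:330],None,fx=3.6,fy=3.6,interpolation=2);cv2.imwrite("pics/c1.png",cr[:,:,::-1])
p=np.load("side0.npz")['p'];cr=cv2.resize(p[140:380,100:360],None,fx=2.5,fy=2.5,interpolation=2);cv2.imwrite("pics/c2.png",cr[:,:,::-1])
E
```

```text
scene counter z 0.0007389339345234554
board 1430 ((552.9130859375, -218.1685791015625), (61.3582878112793, 235.50958251953125), 81.11528778076172) [[432.0, -230.0], [665.0, -267.0], [674.0, -206.0], [441.0, -170.0]] z 0.03049858075805975
 cont [[216, 226], [266, 277], [283, 266], [231, 219]]
plate 2630 ((909.5349731445312, 76.03105163574219), (145.41346740722656, 217.33847045898438), 0.04125215485692024) [[837.0, 185.0], [837.0, -33.0], [982.0, -33.0], [982.0, 185.0]] 0.008402203969433236
bar 656 ((547.1310424804688, -93.31529235839844), (39.78959274291992, 201.9242706298828), 87.54061889648438) 0.09921585916848194
panel 847 [0.56151668 0.30692558 0.14001024] [0.70239517 0.47718435 0.24945237]
side counter z 0.0005302757279760091
board 922 ((552.7481079101562, -214.142822265625), (66.97511291503906, 238.77381896972656), 80.67919921875) [[430.0, -228.0], [665.0, -267.0], [676.0, -200.0], [440.0, -162.0]] z 0.030372742894618075
 cont [[251, 159], [306, 177], [311, 185], [326, 174], [262, 150]]
plate 3387 ((552.5769653320312, -20.216445922851562), (322.9161376953125, 201.14877319335938), 87.26058197021484) [[444.0, -177.0], [645.0, -186.0], [661.0, 136.0], [460.0, 146.0]] 0.012422980408429386
bar 664 ((550.0330200195312, -91.43146514892578), (42.78423309326172, 202.94361877441406), 87.20303344726562) 0.09915230853586002
panel 1534 [0.56699586 0.3100968  0.140286  ] [0.70596553 0.48127141 0.25089377]
```

View pics/c1.png

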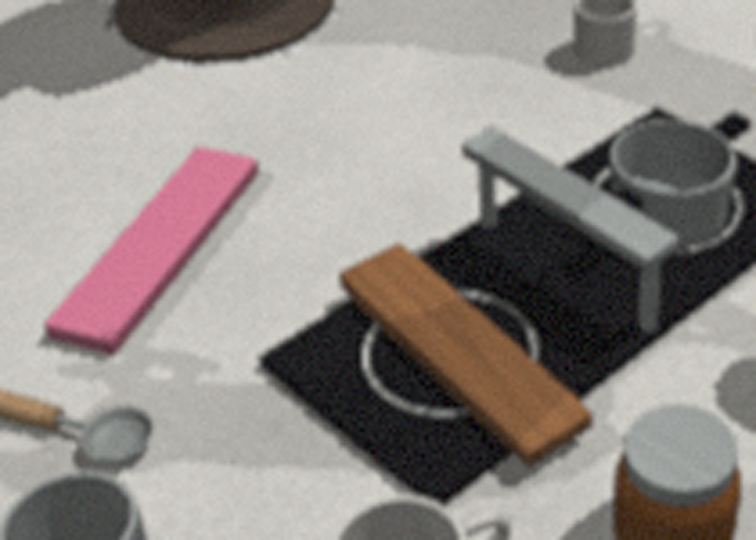

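View pics/c2.png

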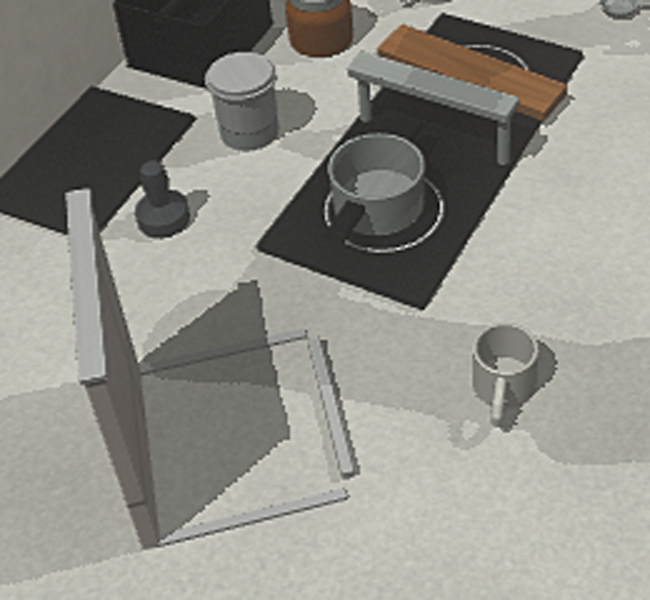

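The crop confirms the wooden board on the black plate, at crop (465,350). The pink one lies on the bare counter at (155,250) and is the look-alike. The side crop shows the panel at (115,370), the stop strip at (330,405), and the pot with a handle at (350,215).

```bash
python3 - <<'E'
from h import *
for n in("scene","side"):
    f=np.load(n+"0.npz");p=f['p'];W=np.load(n+"W.npy");x,y,z=W[...,0],W[...,1],W[...,2]
    hsv=cv2.cvtColor(p,cv2.COLOR_RGB2HSV);H,S,V=[hsv[...,i].astype(int) for i in range(3)]
    R=lambda m:(lambda r:([round(float(v),1) for v in (*r[0],*r[1],r[2])],cv2.boxPoints(r).round().tolist()))(cv2.minAreaRect(np.float32(np.c_[x[m],y[m]]*1000)))
    m=(V<70)&(abs(z-.012)<.006)&(x>.4)&(x<.7)&(y>-.36)&(y<.19); m=cv2.morphologyEx(m.astype(np.uint8),cv2.MORPH_OPEN,np.ones((2,2)))>0
    print(n,"plate",R(m))
    reg=(np.hypot(x-.555,y-.03)<.075)
    m=reg&(z>.064)&(z<.075)&(V>60);c,r=circ(W[m][:,:2]);print("rim",m.sum(),c,r)
    for s in(1,-1):
        m=(V<60)&(abs(z-.06)<.008)&((y-.03)*s>.06)&((y-.03)*s<.12)&(abs(x-.555)<.05)
        if m.sum()>3:print("handle",s,m.sum(),np.median(W[m],0),W[m].min(0),W[m].max(0))
    # panel
    loc=(x>.4)&(x<.8)&(y>.2)&(y<.55)
    t=loc&(z>.24)&(z<.252);print("top",t.sum(),R(t))
    a=loc&(z>.06)&(z<.235);q=W[a];
    # best vertical plane by RANSAC
    rng=np.random.default_rng(0);best=0
    for _ in range(400):
        i,j=rng.integers(len(q),size=2);dv=q[j,:2]-q[i,:2];L=np.hypot(*dv)
        if L<.06:continue
        nn=np.array([dv[1],-dv[0]])/L;e=abs((q[:,:2]-q[i,:2])@nn)<.003
        if e.sum()>best:best=e.sum();E=e
    g=q[E];c=g.mean(0);nn=np.linalg.svd(g-c,full_matrices=False)[2][2];tt=np.array([-nn[1],nn[0]]);s=(g[:,:2]-c[:2])@tt
    print("face",best,len(q),"c",c,"n",nn,"ends",c[:2]+tt*s.min(),c[:2]+tt*s.max(),s.max()-s.min())
    m=loc&(z>.009)&(z<.016);m=big(cv2.dilate(m.astype(np.uint8),np.ones((3,3)))>0)&m;print("strip",m.sum(),R(m))
E
```

```text
scene plate ([629.9, -128.3, 494.9, 172.4, 65.0], [[447.0, -316.0], [603.0, -389.0], [813.0, 60.0], [656.0, 132.0]])
rim 189 [0.56165643 0.02605605] 0.049871937717785246
handle 1 32 [0.56789631 0.10418673 0.06000936] [0.558359   0.09231836 0.05613517] [0.57424269 0.11947688 0.06294385]
handle -1 10 [ 0.56278784 -0.0335631   0.06102891] [ 0.55200577 -0.03781713  0.05558786] [ 0.57220988 -0.03124021  0.06184663]
top 213 ([632.3, 393.7, 21.1, 210.5, 38.3], [[559.0, 470.0], [689.0, 305.0], [706.0, 318.0], [575.0, 483.0]])
face 887 1059 c [0.63529225 0.37899373 0.15103627] n [ 0.78156238  0.62382653 -0.00084217] ends [0.69130265 0.30882097] [0.5633104  0.46917633] 0.20517282900398237
strip 85 ([494.6, 281.0, 12.2, 160.7, 38.2], [[440.0, 340.0], [540.0, 214.0], [549.0, 222.0], [450.0, 348.0]])
side plate ([542.3, -89.5, 464.6, 196.3, 85.8], [[428.0, -314.0], [623.0, -328.0], [657.0, 135.0], [461.0, 149.0]])
rim 243 [0.56412021 0.02919363] 0.04959397218886587
handle 1 108 [0.56388573 0.11083542 0.05999277] [0.55344193 0.09014497 0.05249803] [0.57685989 0.12776904 0.06496558]
handle -1 72 [ 0.56044828 -0.0511088   0.06020913] [ 0.55198819 -0.07284069  0.05300359] [ 0.57260851 -0.03463508  0.06480352]
top 838 ([636.9, 396.0, 20.7, 205.9, 38.2], [[565.0, 471.0], [692.0, 309.0], [709.0, 322.0], [581.0, 483.0]])
face 905 1188 c [0.61677183 0.40964816 0.14921277] n [7.91945792e-01 6.10591403e-01 2.16494835e-05] ends [0.69232824 0.31165042] [0.5685277 0.4722215] 0.20275513517493343
strip 272 ([496.5, 285.4, 12.1, 160.8, 38.2], [[442.0, 345.0], [542.0, 219.0], [551.0, 226.0], [452.0, 352.0]])
```

```bash
python3 -m jog '{"translation":[[0.85,-0.48,-0.04],[0.85,-0.48,-0.04],[0.85,-0.48,-0.04],[0.85,-0.48,-0.04],[0.85,-0.48,-0.04],[0.85,-0.48,-0.04],[0.85,-0.48,-0.04],[0.85,-0.48,-0.04],[0.85,-0.48,-0.04],[0.85,-0.48,-0.04],[0.85,-0.48,-0.04],[0.85,-0.48,-0.04],[0.85,-0.48,-0.04],[0.85,-0.48,-0.04],[0,0,0],[0,0,0],[0,0,0],[0,0,0]],"twist":[[0,0,0],[0,0,0],[0,0,0],[0,0,0],[0,0,0],[0,0,0],[0,0,0],[0,0,0],[0,0,0],[0,0,0],[0,0,0],[0,0,0],[0,0,0],[0,0,0],[0,0,0.09],[0,0,0.09],[0,0,0.09],[0,0,0]],"claw":[1,1,1,1,1,1,1,1,1,1,1,1,1,1,1,1,1,1]}'
python3 - <<'E'
from h import *
from scipy.spatial.transform import Rotation as Ro
o=get_obs();print(o)
p,d=get_image("wrist");np.savez("w1.npz",p=p,d=d,pos=o['tool_pos'],rot=o['tcp_rot']);cv2.imwrite("pics/w1.png",p[:,:,::-1])
E
```

```text
clock: 2.35
tool_pos: [0.5533, -0.2168, 0.2533]
tcp_rot: [3.142, 0.001, -0.154]
ft_force: [-0.1, 0.6, -0.4]
opening: 0.0859
grip_force: 0.0
{'clock': 2.35, 'joints': array([ 0.42517936,  0.35024382, -0.1755088 ,  1.6361594 ,  0.06552396,
        1.16168958, -1.49100956]), 'qvel': array([ 0.01140803, -0.00059567, -0.01393274, -0.00190946,  0.00427777,
        0.00333606,  0.07267079]), 'joint_efforts': array([-1.27789169e-01, -5.59488809e+01, -9.91639160e-01, -3.02719760e+01,
       -5.10315516e-02, -3.76225697e-03, -1.13049779e+00]), 'tool_pos': array([ 0.55331173, -0.21684705,  0.25330745]), 'tcp_rot': array([ 3.14151238e+00,  7.66875348e-04, -1.54199092e-01]), 'ft_force': array([-0.05021625,  0.56467081, -0.37597725]), 'moment': array([-0.0414293 , -0.0052967 ,  0.01349489]), 'grip_force': 0.0, 'opening': 0.08585669846196546}
```

View pics/w1.png

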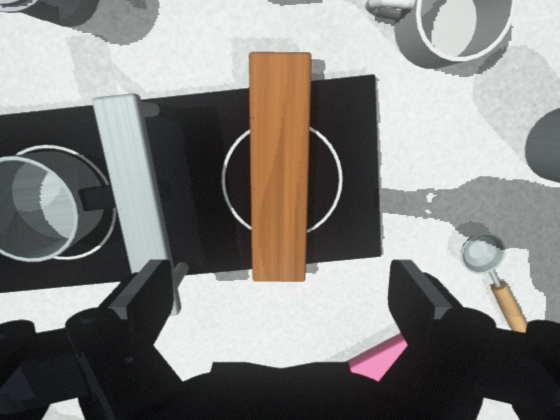

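The wrist view shows the wooden board at (280,165), aligned with the tool, over the ring centred near (282,180). The bar is at (135,185), the pot at (30,210) and the pot's inner handle at (100,197). The space past the board's far end is clear up to the cups at the top edge.

```bash
cat >> h.py <<'E'
from scipy.spatial.transform import Rotation as Ro
def wcloud(d,pos,rot):
    c=camera_model("wrist");K=c['mtx'];M=c['hand_eye'];v,u=np.mgrid[:d.shape[0],:d.shape[1]]
    P=np.stack([(u-K[0,2])/K[0,0]*d,(v-K[1,2])/K[1,1]*d,d],-1)
    T=P@M[:3,:3].T+M[:3,3];W=T@Ro.from_euler('xyz',rot).as_matrix().T+pos;W[d<=0]=np.nan;return W
def wrect(W,m):
    r=cv2.minAreaRect(np.float32(W[m][:,:2]*1000));return [round(float(v),1) for v in (*r[0],*r[1],r[2])]
E
python3 - <<'E'
from h import *
f=np.load("w1.npz");p,d=f['p'],f['d'];W=wcloud(d,f['pos'],f['rot']);x,y,z=W[...,0],W[...,1],W[...,2]
hsv=cv2.cvtColor(p,cv2.COLOR_RGB2HSV);H,S,V=[hsv[...,i].astype(int) for i in range(3)]
b=big((H<20)&(S>110)&(abs(z-.03)<.008));print("board",wrect(W,b),np.median(z[b]))
pl=(V<50)&(abs(z-.012)<.005)&(x>.4)&(x<.7);pl=big(pl&(y<-.09));print("plate part",wrect(W,pl),np.median(z[pl]))
rg=(V>110)&(abs(z-.012)<.004)&(abs(np.hypot(x-.547,y+.217)-.063)<.015);print("ring",rg.sum(),circ(W[rg][:,:2]))
bar=big((abs(z-.099)<.006)&(x<.7)&(S<80));print("bar",wrect(W,bar),np.median(z[bar]))
tall=(z>.05)&(x>.62)&(z<.12);print("tall things",[(np.round(W[l].min(0),3).tolist(),np.round(W[l].max(0),3).tolist()) for l in (lambda q:[q==i for i in range(1,q.max()+1) if (q==i).sum()>60])(cv2.connectedComponents(tall.astype(np.uint8))[1])])
# plate edge lines: right(-y) edge and x edges
h=(V<50)&(abs(z-.012)<.005)
R=Ro.from_euler('z',0).as_matrix()
for lo,hi in((-.3,-.26),(-.19,-.12)):
    q=W[h&(y>lo)&(y<hi)];print(lo,hi,np.nanpercentile(q[:,0],[.5,99.5]))
q=W[h&(y<-.3)&(x>.45)&(x<.64)]
print("y min",[ (xx,np.nanpercentile(W[h&(abs(x-xx)<.01)][:,1],.5)) for xx in(.46,.5,.6,.63)])
rm=(np.hypot(x-.563,y-.028)<.07)&(z>.064)&(z<.076);print("rim",rm.sum(),circ(W[rm][:,:2]))
hd=(V<60)&(abs(z-.06)<.006)&(y<-.01)&(y>-.09)&(abs(x-.56)<.04);print("hnd",hd.sum(),W[hd].min(0),W[hd].max(0),wrect(W,hd))
E
```

```text
board [551.8, -215.9, 60.1, 236.6, 80.8] 0.02981834620070553
plate part [547.3, -137.1, 104.7, 197.7, 85.8] 0.011934850534338945
ring 836 (array([ 0.54287945, -0.21707927]), np.float64(0.06345832078991187))
bar [572.7, -94.1, 36.4, 152.5, 87.0] 0.09881372111592049
tall things [([0.722, -0.058, 0.05], [0.736, -0.021, 0.094]), ([0.633, -0.435, 0.05], [0.694, -0.327, 0.064]), ([0.62, -0.116, 0.05], [0.65, -0.079, 0.102])]
-0.3 -0.26 [0.44757336 0.63748159]
-0.19 -0.12 [0.44999089 0.64188693]
y min [(0.46, np.float64(-0.3108285662413703)), (0.5, np.float64(-0.31710517354951445)), (0.6, np.float64(-0.32165869913994627)), (0.63, np.float64(-0.3221362160528211))]
rim 1317 (array([0.56395428, 0.0257905 ]), np.float64(0.04948459545831775))
hnd 742 [ 0.55107859 -0.05643932  0.05421115] [ 0.57380682 -0.0226723   0.06236603] [562.2, -39.6, 33.4, 22.9, 89.0]
```

```bash
python3 -m jog '{"translation":[[0,0,0],[0,0,0],[0,0,0],[0,0,0]],"twist":[[0,-0.11,0],[0,-0.11,0],[0,-0.11,0],[0,0,0]],"claw":[1,1,1,1]}'; python3 -c "
from station import *
o=get_obs();print(o['joints'],o['tool_pos'],o['tcp_rot'])"
```

```text
clock: 2.9
tool_pos: [0.5539, -0.2162, 0.248]
tcp_rot: [-3.138, 0.528, -0.15]
ft_force: [0.3, 1.1, -0.6]
opening: 0.0852
grip_force: 0.0
[ 0.33151002  0.69119432 -0.12958457  1.20597011  0.11089792  1.77718195
 -1.51885121] [ 0.55387915 -0.21620378  0.24804769] [-3.13764124  0.52800399 -0.14950726]
```

```bash
python3 -m jog '{"translation":[[0,0,0],[0,0,0],[0,0,0],[0,0,0],[0,0,0],[0,0,0],[0,0,0]],"twist":[[0,0.11,0],[0,0.11,0],[0,0.11,0],[0,0.11,0],[0,0.11,0],[0,0.11,0],[0,0,0]],"claw":[1,1,1,1,1,1,1]}'; python3 -c "
from station import *
o=get_obs();print(o['joints'],o['tool_pos'],o['tcp_rot'])"
python3 -m jog '{"translation":[[0,0,0],[0,0,0],[0,0,0],[0,0,0]],"twist":[[0,0.11,0],[0,0.11,0],[0,0.11,0],[0,0,0]],"claw":[1,1,1,1]}'; python3 -c "
from station import *
o=get_obs();print(o['joints'],o['tool_pos'],o['tcp_rot'])"
```

```text
clock: 3.78
tool_pos: [0.549, -0.2172, 0.2534]
tcp_rot: [3.138, -0.519, -0.155]
ft_force: [-0.2, -0.6, 0.5]
opening: 0.0855
grip_force: 0.0
[ 0.58621771  0.10289134 -0.25210836  2.07425449 -0.1434422   0.4598149
 -1.27250084] [ 0.54895861 -0.21719649  0.25343042] [ 3.13819166 -0.51938138 -0.15498766]
clock: 4.28
tool_pos: [0.5588, -0.2078, 0.2573]
tcp_rot: [-3.086, -0.734, -0.152]
ft_force: [-0.3, -0.5, -0.3]
opening: 0.0855
grip_force: 0.0
[ 1.11141575  0.12413262 -0.74293346  2.19146819 -0.73128352  0.20666802
 -0.62886711] [ 0.55884043 -0.20779987  0.25728146] [-3.08635283 -0.73433962 -0.15245321]
```

```bash
cat > kin.py <<'E'
import numpy as np,itertools
from scipy.optimize import least_squares
from scipy.spatial.transform import Rotation as Ro
D=[([1.23379755,0.41192006,-0.01270097,1.597055,0.00559283,1.13427415,-0.08222697],[0.16580817,-0.60209264,0.23043607],[-3.13997554,1.1e-4,.268783]),
([0.42517936,0.35024382,-0.1755088,1.6361594,0.06552396,1.16168958,-1.49100956],[0.55331173,-0.21684705,0.25330745],[3.1415,7.7e-4,-.1542]),
([0.33151002,0.69119432,-0.12958457,1.20597011,0.11089792,1.77718195,-1.51885121],[0.55387915,-0.21620378,0.24804769],[-3.13764,.528,-.1495]),
([0.58621771,0.10289134,-0.25210836,2.07425449,-0.1434422,0.4598149,-1.27250084],[0.54895861,-0.21719649,0.25343042],[3.13819,-.51938,-.15499]),
([1.11141575,0.12413262,-0.74293346,2.19146819,-0.73128352,0.20666802,-0.62886711],[0.55884043,-0.20779987,0.25728146],[-3.08635,-.73434,-.15245])]
Z=lambda a:Ro.from_euler('z',a);Y=lambda a:Ro.from_euler('y',a)
def fk(q,P,s):
    h,L1,L2,L3,e1,e2,e3,o1,o7=P
    R=Z(s[0]*q[0]+o1)*Y(q[1]);p=np.array([0,0,h])+R.apply([0,0,L1])
    R=R*Z(s[1]*q[2]);p=p+R.apply([e1,0,0]);R=R*Y(q[3]);p=p+R.apply([e2,0,L2])
    R=R*Z(s[2]*q[4])*Y(q[5]);p=p+R.apply([e3,0,L3]);R=R*Z(s[3]*q[6]+o7)
    return p,R
def res(P,s):
    r=[]
    for q,x,e in D:
        p,R=fk(q,P,s);r+=list((p-x)*5);r+=list((R.inv()*Ro.from_euler('xyz',e)).as_rotvec())
    return r
if __name__=="__main__":
    best=[]
    for s in itertools.product((1,-1),repeat=4):
        for o7 in(0,np.pi,1.57,-1.57):
            f=least_squares(res,[.33,.4,.4,.25,0,0,0,0,o7],args=(s,));best.append((f.cost,s,f.x))
    best.sort(key=lambda b:b[0])
    for b in best[:3]:print(b[0],b[1],b[2].round(4).tolist())
E
python3 kin.py
```

```text
0.004658158258622219 (-1, -1, -1, -1) [0.3343, 0.5541, 0.4835, 0.3679, -0.022, 0.0543, -0.0058, -0.0788, 1.5003]
0.004658158258622333 (-1, -1, -1, -1) [0.3343, 0.5541, 0.4835, 0.3679, -0.022, 0.0543, -0.0058, -0.0788, 1.5003]
0.0046581582586247 (-1, -1, -1, -1) [0.3343, 0.5541, 0.4835, 0.3679, -0.022, 0.0543, -0.0058, -0.0788, 1.5003]
```

```bash
cat > ik.py <<'E'
from kin import *
s=(-1,-1,-1,-1);P=[0.3343,0.5541,0.4835,0.3679,-0.022,0.0543,-0.0058,-0.0788,1.5003]
lo=np.array([-2.95,-.29,-1.47,.14,-1.03,.13,-2.86])+.05;hi=np.array([2.95,1.99,1.44,2.54,4.17,1.85,2.86])-.05
def tool(yaw,t): return Z(yaw)*Y(-t)*Ro.from_euler('x',np.pi)
def ik(x,R,q0):
    f=least_squares(lambda q:np.r_[(fk(q,P,s)[0]-x)*5,(fk(q,P,s)[1].inv()*R).as_rotvec(),1e-3*(q-q0)],np.clip(q0,lo,hi),bounds=(lo,hi));return f.x,np.linalg.norm(f.fun[:6])
if __name__=="__main__":
    q0=np.array([.425,.35,-.175,1.636,.066,1.16,-1.49]);r3=np.degrees
    b=np.array([.552,-.216]);ub=np.array([np.cos(-.16),np.sin(-.16)])
    n=np.array([np.cos(.667),np.sin(.667)]);o=np.array([.6295,.3895])
    for t0 in(-15,-25,-32):
        for g in(150,170,190):
            t=np.radians(t0);gp=np.r_[b+ub*(g-120)/1000,.021];R=tool(-.16,t);q,e=ik(gp+R.apply([0,0,.019]),R,q0);print("grasp",t0,g,round(e,4),q.round(2))
            for a in(20,25,30):
                A=np.radians(a);d=.24*np.sin(A);G=g/1000;xx=-d+G*np.sin(A)-.009*np.cos(A);gp=np.r_[o+n*xx,G*np.cos(A)+.009*np.sin(A)]
                R=tool(.667,np.pi/2-A+t);qs=q0.copy();qs[0]=-.7;q,e=ik(gp+R.apply([0,0,.019]),R,qs);print("   place a",a,"t",90-a+t0,round(e,4),q.round(2))
E
python3 ik.py
```

```text
grasp -15 150 0.0 [ 0.33  0.82 -0.11  1.51  0.14  1.08 -1.56]
   place a 20 t 55 0.3312 [-0.32  0.48 -0.23  1.96 -0.98  0.18 -0.41]
   place a 25 t 50 0.261 [-0.45  0.47 -0.1   1.97 -0.98  0.18 -0.47]
   place a 30 t 45 0.1912 [-0.54  0.47 -0.01  1.98 -0.98  0.18 -0.5 ]
grasp -15 170 0.0 [ 0.33  0.84 -0.11  1.45  0.14  1.11 -1.56]
   place a 20 t 55 0.3063 [-0.36  0.45 -0.2   1.95 -0.98  0.18 -0.44]
   place a 25 t 50 0.2356 [-0.48  0.45 -0.08  1.96 -0.98  0.18 -0.48]
   place a 30 t 45 0.1656 [-0.57  0.45  0.01  1.97 -0.98  0.18 -0.51]
grasp -15 190 0.0 [ 0.32  0.87 -0.11  1.4   0.14  1.14 -1.56]
   place a 20 t 55 0.2812 [-0.39  0.43 -0.17  1.95 -0.98  0.18 -0.46]
   place a 25 t 50 0.2102 [-0.5   0.43 -0.06  1.96 -0.98  0.18 -0.5 ]
   place a 30 t 45 0.1401 [-0.59  0.44  0.03  1.96 -0.98  0.18 -0.53]
grasp -25 150 0.0 [ 0.31  0.92 -0.1   1.35  0.15  1.31 -1.57]
   place a 20 t 45 0.173 [-0.56  0.47  0.01  1.96 -0.98  0.18 -0.51]
   place a 25 t 40 0.0539 [-0.02  0.58 -0.68  2.01  1.49  0.18 -2.81]
   place a 30 t 35 0.0 [-0.09  0.56 -0.6   2.01  1.32  0.18 -2.68]
grasp -25 170 0.0
[... 618 characters left out ...]
.57 -0.64  2.    1.47  0.18 -2.81]
   place a 25 t 33 0.0 [-0.19  0.53 -0.49  1.97  0.83  0.18 -2.22]
   place a 30 t 28 0.0 [-0.46  0.49 -0.16  1.93 -0.01  0.25 -1.47]
grasp -32 170 0.0 [ 0.29  1.01 -0.1   1.18  0.15  1.51 -1.56]
   place a 20 t 38 0.0345 [-0.68  0.45  0.12  1.96 -0.98  0.18 -0.56]
   place a 25 t 33 0.0 [-0.31  0.48 -0.34  1.95  0.34  0.18 -1.78]
   place a 30 t 28 0.0 [-0.47  0.47 -0.15  1.9  -0.02  0.3  -1.46]
grasp -32 190 0.0 [ 0.28  1.04 -0.1   1.12  0.15  1.54 -1.56]
   place a 20 t 38 0.0086 [-0.69  0.43  0.13  1.96 -0.98  0.18 -0.57]
   place a 25 t 33 0.0 [-0.43  0.44 -0.19  1.92 -0.03  0.22 -1.45]
   place a 30 t 28 0.0 [-0.48  0.45 -0.14  1.87 -0.03  0.34 -1.46]
```

```bash
cat > go.py <<'E'
import sys
from h import *
# usage: go.py x y z yaw t(deg): shift (tool axes now, units of 40mm) and rotvec (units of pi/2) to the target
def delta(x,y,z,yaw,t):
    o=get_obs();R0=Ro.from_euler('xyz',o['tcp_rot']);R1=Ro.from_euler('z',yaw)*Ro.from_euler('y',-np.radians(t))*Ro.from_euler('x',np.pi)
    s=R0.inv().apply(np.array([x,y,z])-o['tool_pos'])/.04;w=(R0.inv()*R1).as_rotvec()/(np.pi/2)
    s1=R1.inv().apply(np.array([x,y,z])-o['tool_pos'])/.04
    print("shift now-frame",s.round(3),"| turn",w.round(3),"| shift after turn",s1.round(3),"| pos",o['tool_pos'].round(4),"q",o['joints'].round(2),"clk",round(o['clock'],2))
if __name__=="__main__":delta(*map(float,sys.argv[1:6]))
E
python3 -m jog '{"translation":[[0,0,0],[0,0,0],[0,0,0],[0,0,0],[0,0,0],[0,0,0],[0,0,0],[0,0,0]],"twist":[[0,-0.11,0],[0,-0.11,0],[0,-0.11,0],[0,-0.11,0],[0,-0.11,0],[0,-0.11,0],[0,-0.11,0],[0,0,0]],"claw":[1,1,1,1,1,1,1,1]}'
python3 go.py .626 -.228 .08 -.16 -28
```

```text
clock: 5.28
tool_pos: [0.5669, -0.194, 0.2521]
tcp_rot: [-3.076, 0.347, -0.062]
ft_force: [0.8, 0.4, -0.2]
opening: 0.0854
grip_force: 0.0
shift now-frame [2.9   0.986 3.47 ] | turn [-0.016 -0.088  0.06 ] | shift after turn [3.428 0.604 3.051] | pos [ 0.5669 -0.194   0.2521] q [ 0.41  0.59 -0.26  1.32  0.11  1.6  -1.5 ] clk 5.28
```

```bash
python3 -m jog '{"translation":[[0,0,0],[0.57,0.1,0.51],[0.57,0.1,0.51],[0.57,0.1,0.51],[0.57,0.1,0.51],[0.57,0.1,0.51],[0.57,0.1,0.51],[0,0,0]],"twist":[[-0.016,-0.088,0.06],[0,0,0],[0,0,0],[0,0,0],[0,0,0],[0,0,0],[0,0,0],[0,0,0]],"claw":[1,1,1,1,1,1,1,1]}'
python3 - <<'E'
from h import *
from go import delta
delta(.626,-.228,.08,-.16,-28)
o=get_obs();R=Ro.from_euler('xyz',o['tcp_rot'])
for n in("scene","side"):
    p,d=get_image(n);cv2.imwrite(f"pics/{n}1.png",p[:,:,::-1]);W=cloud(n,d)
    T=R.inv().apply((W-o['tool_pos']).reshape(-1,3));m=(abs(T[:,0])<.03)&(abs(T[:,1])<.07)&(T[:,2]>-.12)&(W[...,2].ravel()>.04)
    Q=T[m];f=abs(Q[:,1])>.03
    print(n,m.sum(),"tool z max",np.sort(Q[:,2])[-8:].round(4),"y range",Q[:,1].min(),Q[:,1].max())
E
```

```text
clock: 6.28
tool_pos: [0.6245, -0.2285, 0.0825]
tcp_rot: [-3.141, 0.483, -0.161]
ft_force: [0.5, -0.1, 0.9]
opening: 0.0855
grip_force: 0.0
shift now-frame [ 0.06  -0.018  0.04 ] | turn [-0.001 -0.004 -0.001] | shift after turn [ 0.06  -0.018  0.04 ] | pos [ 0.6245 -0.2285  0.0825] q [ 0.35  0.93 -0.2   1.13  0.17  1.58 -1.58] clk 6.28
scene 333 tool z max [-0.0273 -0.0236 -0.0227 -0.0219 -0.021  -0.0204 -0.0176 -0.0151] y range 0.012108325913930837 0.06994872341215562
side 805 tool z max [-0.0181 -0.018  -0.0178 -0.0171 -0.0162 -0.0161 -0.0154 -0.0149] y range -0.06992636250714619 0.0692006866994231
```

View pics/scene1.png

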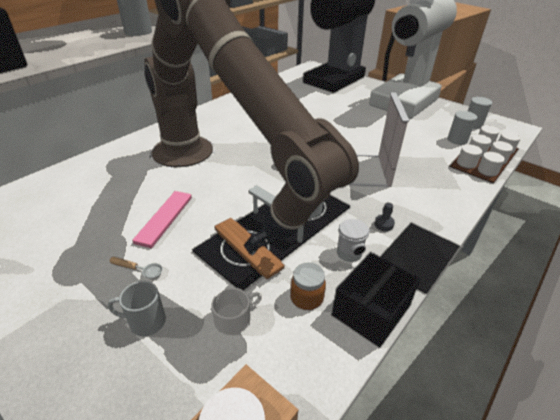

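```bash
python3 -m jog '{"translation":[[0.21,0,0.38],[0.21,0,0.38],[0.21,0,0.38],[0.23,-0.01,0.4],[0,0,0]],"twist":[[0,0,0],[0,0,0],[0,0,0],[0,0,0],[0,0,0]],"claw":[1,1,1,1,1]}'
python3 go.py .626 -.228 .012 -.16 -28
python3 - <<'E'
from h import *
f=np.load("scene0.npz");W=np.load("sceneW.npy");z=W[...,2]
for nm,(u,v) in dict(jar=(308,275),dcup=(353,232),tamper=(385,210)).items():
    q=W[v-12:v+12,u-12:u+12].reshape(-1,3);q=q[q[:,2]>.05];print(nm,np.median(q,0).round(3))
E
```

```text
clock: 7.0
tool_pos: [0.6254, -0.2273, 0.0102]
tcp_rot: [-3.134, 0.486, -0.159]
ft_force: [0.3, 0.6, -0.0]
opening: 0.0852
grip_force: 0.0
shift now-frame [-0.007  0.015 -0.048] | turn [-0.005 -0.002  0.001] | shift after turn [-0.007  0.015 -0.048] | pos [ 0.6254 -0.2273  0.0102] q [ 0.35  1.01 -0.2   1.15  0.18  1.49 -1.58] clk 7.0
jar [ 0.765 -0.236  0.085]
dcup [ 0.765 -0.05   0.092]
tamper [0.779 0.12  0.07 ]
```

```bash
python3 -m jog '{"translation":[[0,0,-0.05],[0,0,0],[0,0,0],[0,0,0],[0,0,0],[0,0,0]],"twist":[[0,0,0],[0,0,0],[0,0,0],[0,0,0],[0,0,0],[0,0,0]],"claw":[0.6,0.3,0,0,0,0]}'
python3 -m jog '{"translation":[[0,0,0],[-0.12,0,-0.22],[-0.24,0,-0.44],[-0.24,0,-0.44],[0,0,0]],"twist":[[0,0,0],[0,0,0],[0,0,0],[0,0,0],[0,0,0]],"claw":[0,0,0,0,0]}'
python3 - <<'E'
from h import *
p,d=get_image("side");cv2.imwrite("pics/side2.png",p[:,:,::-1]);np.savez("s2.npz",p=p,d=d)
W=cloud("side",d);hsv=cv2.cvtColor(p,cv2.COLOR_RGB2HSV);H,S,V=[hsv[...,i].astype(int) for i in range(3)]
x,y,z=W[...,0],W[...,1],W[...,2];b=(H<20)&(S>110)&(x>.35)&(x<.72)&(y>-.4)&(y<-.1)&(z>.02);b=big(b);Q=W[b]
print(b.sum(),Q.min(0),Q.max(0));c=np.polyfit(Q[:,0],Q[:,2],1);print("slope",c)
E
```

```text
clock: 7.75
tool_pos: [0.6288, -0.2281, 0.0158]
tcp_rot: [-3.135, 0.479, -0.159]
ft_force: [2.7, 0.1, 6.1]
opening: 0.0583
grip_force: 65.2
clock: 8.38
tool_pos: [0.6282, -0.2285, 0.0675]
tcp_rot: [-3.135, 0.477, -0.16]
ft_force: [1.1, 0.2, -1.9]
opening: 0.0584
grip_force: 64.6
1034 [ 0.42990262 -0.25749106  0.06339124] [ 0.66030143 -0.16544444  0.08692986]
slope [0.00870415 0.07505434]
```

View pics/side2.png

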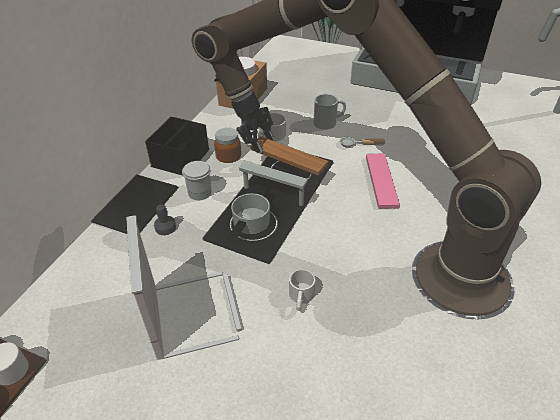

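The board is held level at (295,157), clear of the plate and bar. Next: lift it, untilt and yaw.

```bash
python3 -m jog '{"translation":[[-0.36,0,-0.7],[-0.36,0,-0.7],[-0.36,0,-0.7],[-0.36,0,-0.7],[-0.36,0,-0.7],[-0.36,0,-0.7],[0,0,0],[0,0,0],[0,0,0],[0,0,0],[0,0,0],[0,0,0],[0,0,0],[0,0,0],[0,0,0]],"twist":[[0,0,0],[0,0,0],[0,0,0],[0,0,0],[0,0,0],[0,0,0],[0,0.1,0],[0,0.1,0],[0,0.1,0],[0,0,-0.105],[0,0,-0.105],[0,0,-0.105],[0,0,-0.105],[0,0,-0.105],[0,0,0]],"claw":[0,0,0,0,0,0,0,0,0,0,0,0,0,0,0]}'
python3 go.py .559 .334 .28 .667 0
```

```text
clock: 10.3
tool_pos: [0.6273, -0.2294, 0.2526]
tcp_rot: [-3.128, 0.003, 0.661]
ft_force: [-0.1, 0.0, -2.6]
opening: 0.0586
grip_force: 65.0
shift now-frame [  7.297 -12.175  -0.542] | turn [-0.009  0.002 -0.004] | shift after turn [  7.371 -12.123  -0.685] | pos [ 0.6273 -0.2294  0.2526] q [ 0.46  0.49 -0.27  1.43  0.13  1.25 -0.73] clk 10.3
```

```bash
python3 -m jog '{"translation":[[0.49,-0.81,-0.05],[0.49,-0.81,-0.05],[0.49,-0.81,-0.05],[0.49,-0.81,-0.05],[0.49,-0.81,-0.05],[0.49,-0.81,-0.05],[0.49,-0.81,-0.05],[0.49,-0.81,-0.05],[0.49,-0.81,-0.05],[0.49,-0.81,-0.05],[0.49,-0.81,-0.05],[0.49,-0.81,-0.05],[0.49,-0.81,-0.05],[0.49,-0.81,-0.05],[0.49,-0.81,-0.05],[0,0,0],[0,0,0],[0,0,0],[0,0,0],[0,0,0]],"twist":[[0,0,0],[0,0,0],[0,0,0],[0,0,0],[0,0,0],[0,0,0],[0,0,0],[0,0,0],[0,0,0],[0,0,0],[0,0,0],[0,0,0],[0,0,0],[0,0,0],[0,0,0],[0,0.088,0],[0,0.088,0],[0,0.088,0],[0,0.088,0],[0,0,0]],"claw":[0,0,0,0,0,0,0,0,0,0,0,0,0,0,0,0,0,0,0,0]}'
python3 - <<'E'
from h import *
from go import delta
delta(.5935,.361,.182,.667,31.6)
o=get_obs();n=np.array([.786,.618])
for k in("side","scene"):
    p,d=get_image(k);W=cloud(k,d);hsv=cv2.cvtColor(p,cv2.COLOR_RGB2HSV);H,S=hsv[...,0],hsv[...,1]
    b=(H<20)&(S>110)&(W[...,2]>.03)&(np.linalg.norm(W-o['tool_pos'],axis=-1)<.26);b=big(b);Q=W[b]
    X=np.c_[(Q[:,:2]-[.6295,.3895])@n,(Q[:,:2]-[.6295,.3895])@[-n[1],n[0]],Q[:,2]]
    c=X.mean(0);v=np.linalg.svd(X-c,full_matrices=False)[2];print(k,b.sum(),"rest-frame min",X.min(0).round(3),"max",X.max(0).round(3),"axis",v[0].round(3),"normal",v[2].round(3))
    cv2.imwrite(f"pics/{k}3.png",p[:,:,::-1])
E
```

```text
clock: 12.8
tool_pos: [0.559, 0.3319, 0.2866]
tcp_rot: [-3.126, -0.546, 0.65]
ft_force: [-0.0, -0.7, -0.9]
opening: 0.0583
grip_force: 65.1
shift now-frame [-0.395 -0.013  2.822] | turn [-0.004  0.004 -0.009] | shift after turn [-0.41  -0.037  2.819] | pos [0.559  0.3319 0.2866] q [-0.13  0.18 -0.51  1.92  0.1   0.51 -1.6 ] clk 12.8
side 164 rest-frame min [-0.09  -0.031  0.314] max [-0.068  0.027  0.332] axis [0.056 0.998 0.015] normal [-0.406  0.037 -0.913]
scene 408 rest-frame min [-0.201 -0.035  0.128] max [-0.101  0.014  0.287] axis [-0.515  0.011 -0.857] normal [-0.841 -0.201  0.502]
```

View pics/side3.png

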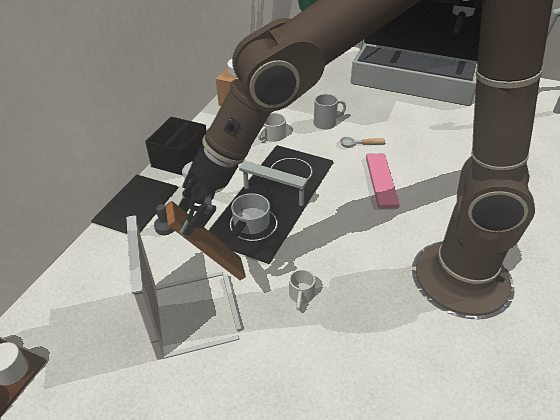

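```bash
python3 -m jog '{"translation":[[-0.1,-0.01,0.7],[-0.1,-0.01,0.7],[-0.1,-0.01,0.7],[-0.1,-0.01,0.7],[0,0,0]],"twist":[[0,0,-0.01],[0,0,0],[0,0,0],[0,0,0],[0,0,0]],"claw":[0,0,0,0,0]}'
python3 go.py .6067 .3717 .173 .667 31.6
```

```text
clock: 13.52
tool_pos: [0.5951, 0.365, 0.1824]
tcp_rot: [-3.136, -0.546, 0.672]
ft_force: [0.2, -0.5, -0.9]
opening: 0.0582
grip_force: 65.0
shift now-frame [0.161 0.052 0.372] | turn [-0.006  0.004  0.003] | shift after turn [0.159 0.048 0.373] | pos [0.5951 0.365  0.1824] q [-0.3   0.37 -0.37  1.94  0.31  0.32 -1.77] clk 13.53
```

```bash
python3 -m jog '{"translation":[[0.05,0.015,0.12],[0.05,0.015,0.12],[0.05,0.015,0.12],[0,0,0],[0,0,0]],"twist":[[0,0,0],[0,0,0],[0,0,0],[0,0,0],[0,0,0]],"claw":[0,0,0,0,0]}'
python3 - <<'E'
from h import *
n=np.array([.786,.618]);o=get_obs()
for k in("scene",):
    p,d=get_image(k);W=cloud(k,d);hsv=cv2.cvtColor(p,cv2.COLOR_RGB2HSV);H,S=hsv[...,0],hsv[...,1]
    b=(H<20)&(S>110)&(W[...,2]>-.01)&(np.linalg.norm(W-o['tool_pos'],axis=-1)<.26);b=big(b);Q=W[b]
    X=np.c_[(Q[:,:2]-[.6295,.3895])@n,(Q[:,:2]-[.6295,.3895])@[-n[1],n[0]],Q[:,2]]
    c=X.mean(0);v=np.linalg.svd(X-c,full_matrices=False)[2];print(k,b.sum(),"min",X.min(0).round(3),"max",X.max(0).round(3),"axis",v[0].round(3))
E
```

```text
clock: 14.15
tool_pos: [0.6059, 0.3705, 0.1758]
tcp_rot: [-3.137, -0.551, 0.673]
ft_force: [-0.3, -1.0, -2.1]
opening: 0.0582
grip_force: 65.1
scene 399 min [-0.141 -0.034  0.013] max [-0.041  0.013  0.175] axis [-0.509  0.001 -0.861]
```

```bash
python3 -m jog '{"translation":[[0,0,0.08],[0,0,0.08],[0,0,0],[0,0,0]],"twist":[[0,0,0],[0,0,0],[0,0,0],[0,0,0]],"claw":[0,0,0,0]}'
```

```text
clock: 14.7
tool_pos: [0.6091, 0.3732, 0.1711]
tcp_rot: [-3.137, -0.552, 0.674]
ft_force: [1.2, 0.6, 3.5]
opening: 0.0581
grip_force: 65.5
```

```bash
python3 -m jog '{"translation":[[0.04,0,0.02],[0.04,0,0.04],[0,0,0],[0,0,0]],"twist":[[0,0,0],[0,0,0],[0,0,0],[0,0,0]],"claw":[0,0,0,0]}'
```

```text
clock: 15.2
tool_pos: [0.6111, 0.3746, 0.1697]
tcp_rot: [-3.137, -0.549, 0.673]
ft_force: [-4.5, -4.0, 7.8]
opening: 0.0587
grip_force: 66.2
```

```bash
python3 -m jog '{"translation":[[0,0,0],[0,0,0],[0,0,0],[0,0,-0.2],[0,0,-0.6],[0,0,-0.9],[0,0,-0.9],[0,0,0]],"twist":[[0,0,0],[0,0,0],[0,0,0],[0,0,0],[0,0,0],[0,0,0],[0,0,0],[0,0,0]],"claw":[0.85,1,1,1,1,1,1,1]}'
python3 - <<'E'
from h import *
from go import delta
n=np.array([.786,.618])
for k in("scene","side"):
    p,d=get_image(k);W=cloud(k,d);hsv=cv2.cvtColor(p,cv2.COLOR_RGB2HSV);H,S=hsv[...,0],hsv[...,1]
    b=(H<20)&(S>110)&(W[...,2]>-.01)&(np.hypot(W[...,0]-.58,W[...,1]-.35)<.2);b=big(b);Q=W[b]
    X=np.c_[(Q[:,:2]-[.6295,.3895])@n,(Q[:,:2]-[.6295,.3895])@[-n[1],n[0]],Q[:,2]]
    c=X.mean(0);v=np.linalg.svd(X-c,full_matrices=False)[2];print(k,b.sum(),"min",X.min(0).round(3),"max",X.max(0).round(3),"axis",v[0].round(3))
    cv2.imwrite(f"pics/{k}4.png",p[:,:,::-1])
delta(.567,.107,.16,-.03,0)
E
```

```text
clock: 16.2
tool_pos: [0.5698, 0.3408, 0.262]
tcp_rot: [-3.139, -0.555, 0.674]
ft_force: [-0.2, -0.5, 0.6]
opening: 0.0852
grip_force: 0.0
scene 563 min [-0.14  -0.034  0.009] max [-0.009  0.018  0.214] axis [-0.531 -0.009 -0.848]
side 2 min [-0.136  0.029  0.011] max [-0.134  0.031  0.017] axis [ 0.432 -0.256 -0.865]
shift now-frame [-4.436  4.524  0.156] | turn [-0.126 -0.335  0.437] | shift after turn [0.11  5.835 2.471] | pos [0.5696 0.3404 0.2589] q [-0.15  0.24 -0.5   1.94  0.18  0.45 -1.65] clk 16.3
```

View pics/scene4.png

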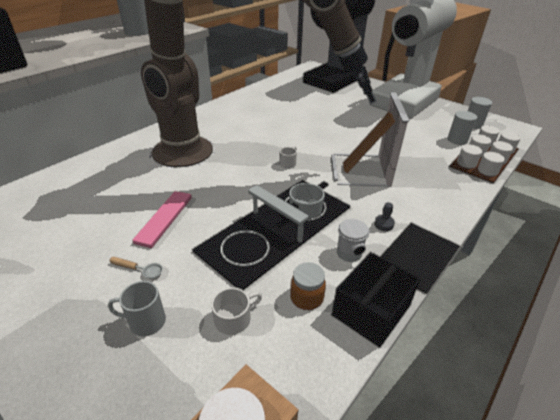

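The board now leans on the panel at (370,140) with its foot inside the strip. The covered ring is bare at (245,247), and the pot is untouched at (307,198). On to the pot's +y handle.

```bash
python3 -m jog '{"translation":[[0,0,-0.3],[0,0,0],[0,0,0],[0,0,0],[0,0,0],[0,0,0],[0,0,0],[0,0,0],[0,0,0],[0,0,0],[0,0,0]],"twist":[[0,-0.088,0],[0,-0.088,0],[0,-0.088,0],[0,-0.088,0],[0,0,-0.092],[0,0,-0.092],[0,0,-0.092],[0,0,-0.092],[0,0,-0.092],[0,0,-0.092],[0,0,0]],"claw":[1,1,1,1,1,1,1,1,1,1,1]}'
python3 go.py .5655 .107 .15 1.545 0
```

```text
clock: 17.68
tool_pos: [0.5644, 0.3369, 0.2669]
tcp_rot: [-3.135, -0.0, 1.542]
ft_force: [-0.6, -0.6, 0.2]
opening: 0.0854
grip_force: 0.0
shift now-frame [-5.746  0.212  2.919] | turn [-0.004 -0.    -0.002] | shift after turn [-5.745  0.175  2.922] | pos [0.5644 0.3369 0.2669] q [-0.19  0.52 -0.64  1.43  0.31  1.3  -0.88] clk 17.68
```

```bash
python3 -m jog '{"translation":[[-0.82,0.03,0.4],[-0.82,0.03,0.4],[-0.82,0.03,0.4],[-0.82,0.03,0.4],[-0.82,0.03,0.4],[-0.82,0.03,0.4],[-0.82,0.03,0.4],[0,0,0],[0,0,0]],"twist":[[-0.004,0,0],[0,0,0],[0,0,0],[0,0,0],[0,0,0],[0,0,0],[0,0,0],[0,0,0],[0,0,0]],"claw":[1,1,1,1,1,1,1,1,1]}'
cat > pot.py <<'E'
from h import *
from go import delta
o=get_obs()
srcs=[("scene",None),("side",None)]
for k in("scene","side","wrist"):
    p,d=get_image(k);W=cloud(k,d) if k!="wrist" else wcloud(d,o['tool_pos'],o['tcp_rot'])
    V=p.max(2).astype(int);x,y,z=W[...,0],W[...,1],W[...,2]
    rm=(abs(x-.56)<.09)&(y>-.32)&(y<.1)&(z>.066)&(z<.074)&(V>75)
    if rm.sum()>30:
        c,r=circ(W[rm][:,:2])
        for _ in range(3):
            Q=W[rm][:,:2];e=abs(np.hypot(*(Q-c).T)-.0505)<.006
            if e.sum()<20:break
            c,r=circ(Q[e])
        print(k,"rim",e.sum(),c.round(4),round(r,4))
        for s in(1,-1):
            h=(V<60)&(abs(z-.06)<.006)&((y-c[1])*s>.052)&((y-c[1])*s<.103)&(abs(x-c[0])<.03)
            if h.sum()>15:print("  handle",s,h.sum(),W[h].min(0).round(4),W[h].max(0).round(4),wrect(W,h))
E
python3 pot.py; python3 go.py .5655 .107 .15 1.545 0
```

```text
clock: 18.8
tool_pos: [0.5666, 0.1081, 0.1562]
tcp_rot: [3.14, -0.002, 1.541]
ft_force: [-0.1, -0.1, 1.3]
opening: 0.0853
grip_force: 0.0
scene rim 16 [0.5742 0.0044] 0.0592
  handle 1 19 [0.5615 0.0909 0.0548] [0.5741 0.1073 0.0631] [568.0, 98.9, 12.3, 15.2, 7.9]
side rim 156 [0.5638 0.029 ] 0.0498
  handle 1 117 [0.5531 0.0815 0.0541] [0.5747 0.1286 0.0644] [563.8, 105.1, 47.1, 21.6, 89.5]
  handle -1 69 [ 0.5512 -0.0697  0.0545] [ 0.573  -0.0343  0.0652] [562.2, -52.1, 35.4, 21.5, 88.9]
wrist rim 1763 [0.5634 0.0275] 0.0497
  handle 1 2029 [0.5535 0.0795 0.0542] [0.576  0.1261 0.0615] [564.7, 102.7, 46.6, 21.7, 88.7]
shift now-frame [-0.047 -0.03   0.168] | turn [ 0.002 -0.001 -0.001] | shift after turn [-0.047 -0.029  0.168] | pos [0.5667 0.1088 0.1567] q [ 0.18  0.48 -0.61  1.77  0.32  0.99 -0.58] clk 18.95
```

```bash
python3 -m jog '{"translation":[[-0.02,-0.015,0.75],[-0.02,-0.015,0.75],[0,0,0.75],[0,0,0.75],[0,0,0]],"twist":[[0,0,0],[0,0,0],[0,0,0],[0,0,0],[0,0,0]],"claw":[1,1,1,1,1]}'
python3 go.py .5652 .107 .036 1.545 0
```

```text
clock: 19.58
tool_pos: [0.5641, 0.1065, 0.0348]
tcp_rot: [-3.14, -0.001, 1.544]
ft_force: [0.7, 0.7, -0.0]
opening: 0.0855
grip_force: 0.0
shift now-frame [ 0.013  0.026 -0.031] | turn [-0.001 -0.001 -0.001] | shift after turn [ 0.013  0.027 -0.031] | pos [0.5641 0.1065 0.0348] q [ 0.12  0.63 -0.53  1.86  0.44  0.77 -0.67] clk 19.57
```

```bash
python3 -m jog '{"translation":[[0,0.025,-0.02],[0,0,0],[0,0,0],[0,0,0],[0,0,0],[0,0,0]],"twist":[[0,0,0],[0,0,0],[0,0,0],[0,0,0],[0,0,0],[0,0,0]],"claw":[0.6,0.3,0,0,0,0]}'
python3 go.py .553 -.013 .0355 1.545 0
```

```text
clock: 20.32
tool_pos: [0.567, 0.106, 0.0381]
tcp_rot: [3.139, -0.001, 1.542]
ft_force: [-1.6, -0.2, 6.3]
opening: 0.0203
grip_force: 59.9
shift now-frame [-2.983 -0.265  0.061] | turn [ 0.002 -0.001 -0.002] | shift after turn [-2.982 -0.272  0.065] | pos [0.567  0.106  0.0381] q [ 0.12  0.62 -0.53  1.86  0.44  0.77 -0.67] clk 20.32
```

```bash
python3 -m jog '{"translation":[[-0.2,-0.03,0],[-0.4,-0.04,0],[-0.4,-0.04,0],[-0.4,-0.04,0],[-0.4,-0.04,0],[-0.4,-0.04,0],[-0.4,-0.04,0],[-0.38,-0.04,0],[0,0,0],[0,0,0]],"twist":[[0,0,0],[0,0,0],[0,0,0],[0,0,0],[0,0,0],[0,0,0],[0,0,0],[0,0,0],[0,0,0],[0,0,0]],"claw":[0,0,0,0,0,0,0,0,0,0]}'; python3 pot.py
```

```text
clock: 21.58
tool_pos: [0.5518, -0.0141, 0.038]
tcp_rot: [3.137, -0.0, 1.542]
ft_force: [0.0, -1.1, 8.4]
opening: 0.0209
grip_force: 60.1
scene rim 103 [ 0.5474 -0.094 ] 0.0497
  handle 1 57 [ 0.5267 -0.0345  0.0542] [ 0.5733 -0.0021  0.066 ] [552.2, -16.3, 30.7, 42.5, 67.2]
  handle -1 113 [ 0.5329 -0.1928  0.0541] [ 0.5581 -0.1461  0.0635] [545.1, -169.2, 46.5, 23.9, 86.8]
side rim 0 [ 0.5696 -0.0738] 0.0671
  handle 1 67 [ 0.5414 -0.0215  0.0544] [0.5766 0.0094 0.0648] [558.0, -1.8, 27.8, 31.8, 23.9]
  handle -1 28 [ 0.5396 -0.1767  0.0572] [ 0.5576 -0.1548  0.0646] [548.7, -165.8, 17.8, 21.7, 2.1]
wrist rim 0 [ 0.5516 -0.0125] 0.0171
```

```bash
python3 -m jog '{"translation":[[0,0,0],[0,0,0],[0,0,0],[0,0,-0.4],[0,0,-0.8],[0,0,-0.9],[0,0,-0.9],[-0.6,-0.02,0],[-0.85,-0.02,0],[-0.85,-0.03,0],[-0.85,-0.03,0],[-0.8,-0.02,0],[0,0,0],[0,0,0]],"twist":[[0,0,0],[0,0,0],[0,0,0],[0,0,0],[0,0,0],[0,0,0],[0,0,0],[0,0,0],[0,0,0],[0,0,0],[0,0,0],[0,0,0],[0,0,0],[0,0,0]],"claw":[0.4,0.8,1,1,1,1,1,1,1,1,1,1,1,1]}'; python3 pot.py; python3 go.py .547 -.172 .036 1.545 0
```

```text
clock: 23.48
tool_pos: [0.5416, -0.17, 0.1574]
tcp_rot: [3.139, -0.002, 1.543]
ft_force: [0.2, 0.2, -0.1]
opening: 0.0851
grip_force: 0.0
scene rim 115 [ 0.5474 -0.0942] 0.0498
  handle 1 61 [ 0.5376 -0.03    0.055 ] [0.5614 0.0062 0.0655] [549.6, -11.9, 35.4, 23.5, 87.0]
  handle -1 110 [ 0.5337 -0.1929  0.0541] [ 0.5575 -0.1471  0.0632] [545.6, -170.2, 45.8, 22.0, 87.5]
side rim 86 [ 0.5493 -0.0912] 0.0503
  handle 1 102 [ 0.5403 -0.0376  0.0544] [0.562  0.0112 0.0649] [551.3, -13.5, 48.7, 20.7, 87.8]
  handle -1 59 [ 0.535  -0.1937  0.0543] [ 0.5583 -0.1532  0.0646] [546.3, -173.4, 23.1, 40.6, 1.4]
wrist rim 2578 [ 0.5491 -0.0932] 0.0493
  handle -1 1945 [ 0.5354 -0.1915  0.0562] [ 0.5579 -0.146   0.062 ] [546.8, -168.8, 45.1, 21.6, 88.0]
shift now-frame [-0.065  0.129  3.029] | turn [ 0.001 -0.001 -0.   ] | shift after turn [-0.06   0.136  3.028] | pos [ 0.5416 -0.1695  0.1571] q [ 0.66  0.45 -0.58  1.79  0.29  0.98 -0.07] clk 23.62
```

```bash
python3 -m jog '{"translation":[[-0.03,0.07,0.75],[-0.03,0.07,0.75],[0,0,0.75],[0,0,0.75],[0,0,0]],"twist":[[0,0,0],[0,0,0],[0,0,0],[0,0,0],[0,0,0]],"claw":[1,1,1,1,1]}'
python3 go.py .5467 -.172 .036 1.545 0
```

```text
clock: 24.25
tool_pos: [0.5457, -0.1718, 0.035]
tcp_rot: [-3.139, -0.003, 1.544]
ft_force: [-0.7, -0.9, 0.2]
opening: 0.0853
grip_force: 0.0
shift now-frame [-0.003  0.024 -0.025] | turn [-0.001 -0.002 -0.   ] | shift after turn [-0.003  0.024 -0.025] | pos [ 0.5457 -0.1718  0.035 ] q [ 0.6   0.62 -0.51  1.87  0.42  0.76 -0.16] clk 24.25
```

```bash
python3 -m jog '{"translation":[[0,0.025,-0.02],[0,0,0],[0,0,0],[0,0,0],[0,0,0],[0,0,0],[-0.2,-0.01,0],[-0.4,-0.02,0],[-0.4,-0.02,0],[-0.4,-0.02,0],[-0.4,-0.02,0],[-0.4,-0.02,0],[-0.4,-0.02,0],[-0.3,-0.02,0],[-0.2,0,0],[0,0,0],[0,0,0]],"twist":[[0,0,0],[0,0,0],[0,0,0],[0,0,0],[0,0,0],[0,0,0],[0,0,0],[0,0,0],[0,0,0],[0,0,0],[0,0,0],[0,0,0],[0,0,0],[0,0,0],[0,0,0],[0,0,0],[0,0,0]],"claw":[0.6,0.3,0,0,0,0,0,0,0,0,0,0,0,0,0,0,0]}'; python3 pot.py
```

```text
clock: 26.38
tool_pos: [0.5396, -0.2968, 0.0385]
tcp_rot: [3.138, -0.001, 1.543]
ft_force: [0.2, 2.8, 7.1]
opening: 0.0211
grip_force: 59.9
scene rim 147 [ 0.5394 -0.2175] 0.0497
  handle 1 79 [ 0.5283 -0.157   0.0545] [ 0.5525 -0.119   0.0633] [540.7, -137.5, 37.0, 23.1, 84.3]
  handle -1 75 [ 0.5125 -0.3162  0.0546] [ 0.5627 -0.2738  0.0657] [538.1, -300.3, 34.8, 44.3, 58.0]
side rim 147 [ 0.5412 -0.2138] 0.0495
  handle -1 48 [ 0.5162 -0.3123  0.0541] [ 0.5619 -0.2776  0.066 ] [537.6, -292.8, 32.1, 42.0, 58.3]
wrist rim 9267 [ 0.5412 -0.2159] 0.0492
  handle -1 6714 [ 0.5158 -0.314   0.054 ] [ 0.5637 -0.2699  0.066 ] [539.6, -291.3, 40.9, 46.3, 32.6]
```

```bash
python3 -m jog '{"translation":[[-0.03,0.05,0],[0,0,0],[0,0,0],[0,0,0],[0,0,0],[0,0,-0.4],[0,0,-0.8],[0,0,-0.9],[0,0,-0.9],[-0.5,0,-0.5],[0,0,0]],"twist":[[0,0,0],[0,0,0],[0,0,0],[0,0,0],[0,0,0],[0,0,0],[0,0,0],[0,0,0],[0,0,0],[0,0,0],[0,0,0]],"claw":[0,0,0.4,0.8,1,1,1,1,1,1,1]}'; python3 pot.py
python3 - <<'E'
from h import *
o=get_obs();n=np.array([.786,.618]);im=[]
for k in("scene","side","wrist"):
    p,d=get_image(k);im.append(p);W=cloud(k,d) if k!="wrist" else wcloud(d,o['tool_pos'],o['tcp_rot'])
    V=p.max(2);x,y,z=W[...,0],W[...,1],W[...,2];R=np.hypot(x-.543,y+.217)
    r=(V>110)&(abs(z-.012)<.004)&(abs(R-.0635)<.007);print(k,"ring",r.sum(),circ(W[r][:,:2]))
    if k=="scene":
        hsv=cv2.cvtColor(p,cv2.COLOR_RGB2HSV);b=big((hsv[...,0]<20)&(hsv[...,1]>110)&(z>-.01)&(np.hypot(x-.58,y-.35)<.2));Q=W[b]
        X=np.c_[(Q[:,:2]-[.6295,.3895])@n,(Q[:,:2]-[.6295,.3895])@[-n[1],n[0]],Q[:,2]];print("board",X.min(0).round(3),X.max(0).round(3))
cv2.imwrite("pics/end.png",cv2.resize(np.hstack([im[0],im[2]]),(800,300))[:,:,::-1])
E
```

```text
clock: 27.9
tool_pos: [0.5404, -0.3206, 0.1799]
tcp_rot: [3.136, 0.001, 1.54]
ft_force: [-1.1, 0.5, -0.9]
opening: 0.0854
grip_force: 0.0
scene rim 204 [ 0.5396 -0.2177] 0.0497
  handle 1 81 [ 0.5285 -0.1563  0.054 ] [ 0.5511 -0.1185  0.0634] [539.8, -137.4, 22.5, 37.8, 0.1]
  handle -1 132 [ 0.526  -0.3167  0.0541] [ 0.5502 -0.2701  0.065 ] [537.9, -293.5, 23.9, 46.7, 1.0]
side rim 142 [ 0.5413 -0.2139] 0.0498
  handle -1 38 [ 0.5299 -0.3146  0.0551] [ 0.549  -0.2811  0.0646] [539.0, -297.6, 19.2, 33.2, 3.7]
wrist rim 2227 [ 0.5428 -0.2191] 0.0495
  handle -1 1837 [ 0.5305 -0.3178  0.0585] [ 0.5523 -0.2711  0.0647] [541.2, -294.5, 46.7, 21.3, 88.7]
scene ring 62 (array([ 0.54002186, -0.21909549]), np.float64(0.06484436085090678))
board [-0.14  -0.034  0.009] [-0.008  0.017  0.214]
side ring 16 (array([ 0.54371417, -0.21933964]), np.float64(0.06357159835576474))
wrist ring 628 (array([ 0.54263335, -0.21666091]), np.float64(0.0639494986874749))
```

View pics/end.png

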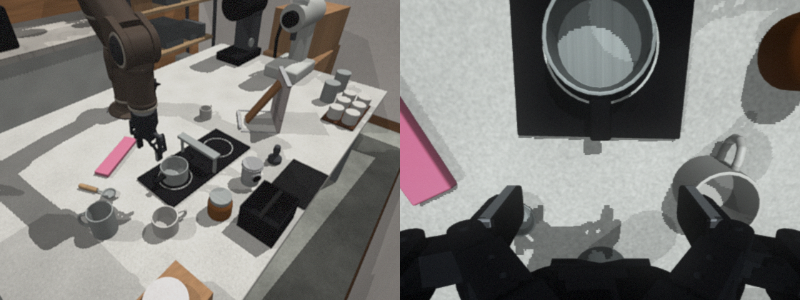

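The picture shows the pot inside the near ring's mark at (175,172), within about 2 mm of centre. The board leans on the panel at (262,100). The gripper is open and clear, so I'm handing in.

```bash
python3 -c "
from station import *
print(hand_in())"
```

```text
the job is handed in; nothing more can be done
None
```

I handed the job in at about 28 s: the wooden board leans against the tiled panel with its foot inside the stop strip, and the pot was slid under the bar to within about 2–3 mm of the centre of the ring the board had covered; I touched nothing else.

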